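# Complete a battery cell row and clamp it

### The job

Get the battery row ready for welding: first stand the tipped-over cell upright in the lane, then take the two full-height cells from the sloped bin and stand them in the lane too, all with terminals up and between the stop and the clamp. Last, slide the clamp along the lane until all five cells are packed tight against the end stop, with no gaps. Leave the shorter cell in its bin, do not knock over the two cells already standing, and leave the meter, hammer and carton alone.

Things in the scene. Friction and masses are not known exactly. Their poses are not given: they have to be found in the camera images.
- lane: Fixed aluminium lane, plate 340 x 100 x 12 mm; its floor is 12 mm above the table. Origin on the table; x runs along the row to the end stop (to the robot's right), plate from x = -180 to +160, y across, z up. Guide rails along x, 6 mm high over the floor, 8 mm thick, leave a channel 60 mm wide (y -30 to +30). Stop face at x = +145 mm, 76 mm wide, rising 60 mm over the floor.
- clamp (a joint): Slide of the clamp along lane +x (m), 0 = open. Jaw face at lane x = -0.115 + value. Range 0 to 0.13, starts at 0 to 0.015, about 0.110 with five upright cells packed tight. 3 N friction, stays where left; pushing cells along takes 8 to 12 N. Jaw: plate 12 mm thick, 50 mm wide, top 40 mm over the lane floor.
- clamp_grip (a point): Point in the clamp's black upright grip post (20 x 20 mm): 15 mm under its top, 55 mm over the lane floor, 47 mm behind (-x of) the jaw face, on the lane's centre line. Axes as the lane's. Under the post, behind the jaw, is a carriage 50 mm long, 40 mm wide, 16 mm high over the floor.
- row_1: Blue-sleeved battery cell, 30 (x) x 50 (y) x 100 mm (z), 0.2 to 0.45 kg, aluminium top with two small terminals. Origin: centre of its foot; z points from foot to terminals. Stands in the lane within 3 mm of the end stop, its x along lane x.
- row_2: Blue-sleeved battery cell, 30 (x) x 50 (y) x 100 mm (z), 0.2 to 0.45 kg, aluminium top with two small terminals. Origin: centre of its foot; z points from foot to terminals. Stands in the lane next to row_1, within 4 mm of it, its clamp-side face at about lane x = +82 mm.
- cell_tipped: Blue-sleeved battery cell, 30 (x) x 50 (y) x 100 mm (z), 0.2 to 0.45 kg, aluminium top with two small terminals. Origin: centre of its foot; z points from foot to terminals. Starts lying flat in the lane, 30 mm high: foot towards the end stop at lane x = 58 to 76 mm, top towards the clamp, width across the lane; origin then 15 mm over the lane floor.
- cell_a: Blue-sleeved battery cell, 30 (x) x 50 (y) x 100 mm (z), 0.2 to 0.45 kg, aluminium top with two small terminals. Origin: centre of its foot; z points from foot to terminals. Starts in one of the bin's three compartments (which varies), leaning back 25 degrees with it, 50 mm width across the compartment, 20 mm or more free on each side.
- cell_b: Blue-sleeved battery cell, 30 (x) x 50 (y) x 100 mm (z), 0.2 to 0.45 kg, aluminium top with two small terminals. Origin: centre of its foot; z points from foot to terminals. Starts in one of the bin's three compartments (which varies), leaning back 25 degrees with it, 50 mm width across the compartment, 20 mm or more free on each side.
- cell_short: Blue-sleeved battery cell, 30 (x) x 50 (y) x 70 mm (z), 0.2 to 0.45 kg, aluminium top with two small terminals. Origin: centre of its foot; z points from foot to terminals. Starts in one of the bin's three compartments (which varies), leaning back 25 degrees with it, 50 mm width across the compartment, 20 mm or more free on each side. Not for this row; stays.
- bin: Fixed grey bin, base 130 x 306 x 8 mm. Origin on the table; x roughly away from the robot; compartments centred at y = -100, 0, +100 mm. It leans back 25 degrees (tops to +x): along the lean, backboard 70 mm, dividers 35 mm high and 4 thick, front lip 18 mm. A cell's foot centre is at bin x = 16, z = 22 mm, its axes turned +25 degrees about bin y.
- meter: Loose grey hand-held multimeter lying flat, 150 (x) x 75 x 32 mm, origin under its centre. Bystander.
- hammer: Loose hammer lying on the table beyond the work, about 300 mm long. Bystander.
- carton: Loose cardboard carton 90 x 120 x 60 mm, origin under its centre. Bystander.
Things that resemble listed ones, but are neither listed nor needed, are in the scene too. What is shaped like the cell_b but yellow is not meant. Leave any brown look-alike of the cell_a alone.

How it is judged:
By the outcome, as a careful person would: the job done as asked, in the order asked, and still so for the second after the job is handed in, with the robot touching nothing.
It also fails if it takes over 72 s, if anything falls off the work surface, if the arm or the gripper's body presses on something with over 40 N, if the wrist force passes 120 N, or if a joint passes its speed limit or range.

### The arm

A 6-joint arm with a two-finger parallel gripper is mounted at the origin on the work surface. World frame = base frame: x ahead of the robot, y to its left, z up, the work surface at z = 0. Lengths are in mm, angles in rad, forces in N, time in s.
With the tool pointing down it reaches from about 375 to 750 mm from the base axis. Payload 9 kg.
Tool frame: the origin (TCP) lies between the finger pads; the fingertips stand 8 mm ahead of it and the grasp point (between the pads) lies 11 mm behind it (bot.tip_extent is the distance from the TCP to the fingertips, in mm); z points along the fingers, y is the line along which they close (so a half turn about z gives the same grasp; the last joint's range is limited). The gripper opens to 85 mm and grips with 20 to 120 N. Pads are 22 mm wide; open, the fingers measure 114 mm over their backs; the gripper's body (76 mm by 85 mm) begins 54 mm behind the grasp point. The pads swing forward as they close: fully open they stand 13 mm farther back than shut.
Start: joints at [0.987, 0.104, 0.097, 1.564, 0, 1.353], TCP at [214.624, 560.332, 239.331] pointing down, gripper open.
Joint ranges: [-2.99, 2.99], [-0.84, 1.86], [-1.1, 1.16], [-1.84, 2.11], [-1.51, 1.56], [-3.14, 3.14]. Speed limits (rad/s): [2.22, 2.22, 2.57, 3.14, 3.14, 3.14].

### API

Orientations are given as [roll, pitch, yaw] about the fixed x, y, z axes, in that order (R = Rz(yaw) Ry(pitch) Rx(roll)).
In Python, from rig import bot, planner, viewer, finish_job gives the robot as it stands. The module is installed in compiled form; this text tells all that it offers. Calls block until the motion is done:
- bot.goto(position, orientation): joint-space move of the TCP to a pose.
- bot.move_l(position, ori=None, feed=150, force_limit=None): straight line of the TCP; ori=None keeps the orientation; feed is the mean speed in mm/s. With force_limit (N) it stops when the force on the tool has changed by that much, and returns True; else False.
- bot.goto_joints(angles): joint-space move.
- bot.gripper_to(opening, f_grip=None): finger opening in mm; f_grip is the grip in N (None keeps the last); returns when the fingers have stopped.
- bot.pause(seconds).
- planner.ik(position, orientation): joint angles nearest the present ones, or None.
- bot.state(): the state.
- viewer.read_camera(name): name is "scene" or "top"; returns (picture, depth): 384x512x3 uint8, blue, green, red; 384x512 float32, mm along the optical axis (not along the pixel's ray), 0 where there is no reading.
- viewer.camera_params(name): a dict with "vertical_fov" (degrees; the focal length in pixels is half the picture's height over the tangent of half this angle, whatever the lens; pixels are square), "cx", "cy" (the principal point, pixels), "extrinsics" (4x4, takes a point from camera to world coordinates). Camera axes: x right, y up, looking along -z (the intrinsics and any distortion apply to the point x, -y, -z); pixel columns grow to the right and rows downward; lengths in mm; the calibration is good to about 2 mm. A picture is of the moment at which its call begins. camera_params takes no time and is no camera call.
A pose or a line that the arm cannot do raises bot.Unreachable and nothing moves.
- finish_job(): hands the job in; it is judged then, once.
The state is a dict: "t": time; "qpos": joint angles; "qvel": joint speeds; "effort": joint torques, N m; "eef_pos": TCP position; "ee_rot": TCP orientation; "force": force on the tool from outside, world axes, zero at the start; "wrist_torque": the same for the moment, N m; "finger_gap": finger opening in mm; "grip_force": force on a finger pad.
Only numpy, scipy, OpenCV 4.12 (cv2) and the standard library are available. Lean on these libraries where they do the work, as an engineer would, in place of code of your own. Each camera call takes 0.05 s, during which the arm holds its last target. There are 200 camera calls.

## Working session

There is one attempt and no reset: what is moved stays moved. The work goes in short steps, each a Python script; the robot and the scene stay as the last script left them, time stands still between calls to the robot, and variables do not carry over. Pictures are saved under pics/ and viewed, at most 10 in all, crops included, and the job is handed in when it is done.

```bash
mkdir -p pics; ls
python3 - <<'E'
from rig import bot, viewer
import cv2, numpy as np
for n in("scene","top"):
    p,d=viewer.read_camera(n); cv2.imwrite(f"pics/{n}0.png",p); np.save(f"pics/{n}0.npy",d)
    print(n,viewer.camera_params(n),(d>0).mean())
print(bot.state())
E
```

```text
pics
scene {'vertical_fov': 51.21242359740204, 'cx': 259.48167096735, 'cy': 199.297776545086, 'extrinsics': array([[ 1.72456003e-01, -8.49941334e-01,  4.97854051e-01,
         1.09977831e+03],
       [ 9.84969378e-01,  1.53781261e-01, -7.86552449e-02,
        -3.26629810e+01],
       [-9.70828012e-03,  5.03935564e-01,  8.63686689e-01,
         1.03098708e+03],
       [ 0.00000000e+00,  0.00000000e+00,  0.00000000e+00,
         1.00000000e+00]])} 0.9961039225260416
top {'vertical_fov': 43.60076751216927, 'cx': 254.08586478674084, 'cy': 192.72206926172933, 'extrinsics': array([[-2.94798552e-02,  9.78463201e-01, -2.04305416e-01,
         2.37423343e+02],
       [-9.99550953e-01, -2.77591148e-02,  1.12838175e-02,
         8.02581168e+01],
       [ 5.36946267e-03,  2.04546318e-01,  9.78842159e-01,
         1.63430070e+03],
       [ 0.00000000e+00,  0.00000000e+00,  0.00000000e+00,
         1.00000000e+00]])} 0.9959971110026041
{'t': 0.1, 'qpos': array([ 9.87286862e-01,  1.04629214e-01,  9.65444418e-02,  1.56392105e+00,
       -3.13430887e-05,  1.35307212e+00]), 'qvel': array([ 0.0005532 , -0.00096573,  0.00159044,  0.0006225 ,  0.00039642,
       -0.00115924]), 'effort': array([ 7.71285966e-03, -5.58204246e+01,  5.04722643e+01,  1.27855595e-02,
       -2.10573012e-04,  5.14032217e-05]), 'eef_pos': array([214.45365332, 560.04401021, 238.60473532]), 'ee_rot': array([-3.14040494e+00, -2.30657253e-04,  2.77580728e+00]), 'force': array([ 0.36958505,  0.327252  , -0.21899898]), 'wrist_torque': array([ 0.01148083, -0.00558429,  0.02144655]), 'grip_force': 0.0, 'finger_gap': 85.5792719736984}
```

View pics/scene0.png

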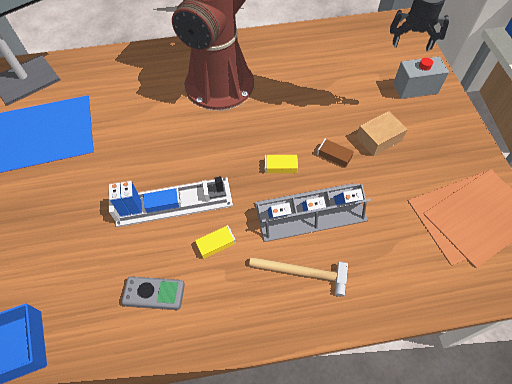

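View pics/top0.png

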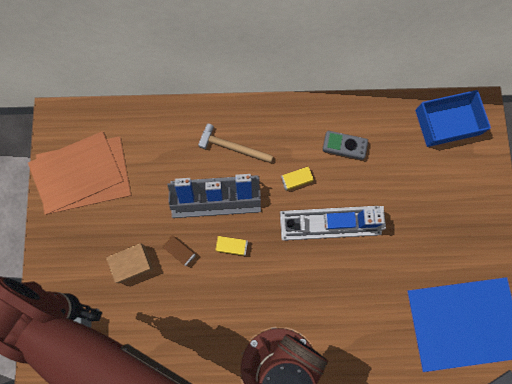

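Scene view: standing cells at (115,195) and (129,192), tipped cell at (160,199), and the clamp with its black post at (215,187). The bin cells' tops are at (279,210), (313,204) and (349,197).

Candidates for a bin cell in the top view:
- Blue cells at (183,190), (213,191) and (244,187). The middle one looks short.
- Yellow decoys at (297,178) and (232,245), and the brown one at (180,250). I reject all three.

Next I check the choice in one close crop.

Run:
```python
import cv2, numpy as np
a=cv2.imread("pics/top0.png")[165:250,160:395]; b=cv2.imread("pics/scene0.png")[165:245,100:375]
a=cv2.resize(a,None,fx=2.9,fy=3.3,interpolation=2)
b=cv2.resize(b,(a.shape[1],280),interpolation=2)
a=cv2.resize(a,(a.shape[1],290))
cv2.imwrite("pics/crop1.png",np.vstack([a,b]));print(a.shape)
```

```text
(290, 682, 3)
```

View pics/crop1.png

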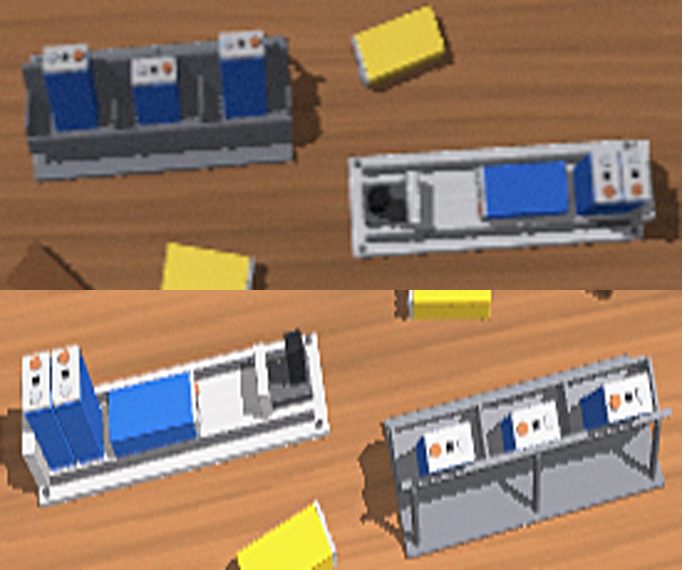

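The middle bin cell (213,191 top; 313,204 scene) is visibly the short one. The outer two, at (183,190) and (244,187), are the full-height ones. Next I measure from the depth clouds.

```bash
cat > h.py <<'E'
import cv2, numpy as np
from rig import viewer
def cloud(n,p=None,d=None):
    if p is None: p,d=viewer.read_camera(n)
    c=viewer.camera_params(n); f=192/np.tan(np.radians(c["vertical_fov"]/2))
    v,u=np.mgrid[:384,:512]
    P=np.stack([(u-c["cx"])/f*d,-(v-c["cy"])/f*d,-d],-1).reshape(-1,3)
    E=c["extrinsics"]; P=P@E[:3,:3].T+E[:3,3]
    hsv=cv2.cvtColor(p,cv2.COLOR_BGR2HSV).reshape(-1,3).astype(int)
    ok=d.ravel()>0
    return P[ok],hsv[ok],np.stack([u,v],-1).reshape(-1,2)[ok]
def blue(h): return (abs(h[:,0]-112)<14)&(h[:,1]>120)&(h[:,2]>40)
E
python3 - <<'E'
from h import *
for n in("top","scene"):
    P,h,uv=cloud(n,cv2.imread(f"pics/{n}0.png"),np.load(f"pics/{n}0.npy"))
    box=(lambda l:(uv[:,0]>l[0])&(uv[:,0]<l[1])&(uv[:,1]>l[2])&(uv[:,1]<l[3]))
    L=box((275,390,200,245) if n=="top" else (100,236,172,230)); B=box((162,268,170,220) if n=="top" else (250,372,178,245))
    T=box((300,400,255,330) if n=="top" else (380,400,180,300))
    print(n,"table z",np.percentile(P[T][:,2],[5,50,95]))
    def rect(m,t):
        r=cv2.minAreaRect(P[m][:,:2].astype(np.float32)); print(t,m.sum(),np.round(r[0],1),np.round(r[1],1),round(r[2],2),"cent",P[m].mean(0).round(1))
    z=P[:,2]
    rect(L&(z>5)&(z<24)&~blue(h)&(h[:,2]>60),"lane")
    rect(L&(z>107)&~blue(h),"row tops")
    rect(L&(z>36)&(z<48)&blue(h),"tipped top")
    rect(L&(z>76)&(z<90),"post top")
    rect(L&(z>45)&(z<58)&~blue(h),"jaw top")
    m=B&(z>55)&(h[:,1]<90)&(h[:,2]>150)
    mask=np.zeros((384,512),np.uint8); mask[uv[m][:,1],uv[m][:,0]]=1
    k,lab,st,ce=cv2.connectedComponentsWithStats(mask)
    for i in range(1,k):
        if st[i,4]<15: continue
        mm=m&(lab[uv[:,1],uv[:,0]]==i); rect(mm,"bin top %s"%ce[i].round()); print("   z",np.percentile(z[mm],[5,50,95]).round(1))
    rect(B&(z>3)&(z<14),"bin base")
E
```

```text
top table z [-5.38250725  0.88801607  7.07874892]
lane 1969 [ 466.1 -205.4] [391.  148.9] 88.37 cent [ 461.4 -174.7   13.2]
row tops 283 [ 468.6 -319.5] [49.4 63.5] 1.99 cent [ 468.1 -319.6  113.5]
tipped top 384 [ 469.6 -262.4] [ 51.3 167.2] 0.18 cent [ 468.6 -231.8   42.3]
post top 75 [ 479.5 -205.3] [318.4  67.1] 87.27 cent [ 462.  -184.4   82. ]
jaw top 65 [ 473.6 -205.8] [315.4  73.5] 88.5 cent [ 461.6 -138.2   51.6]
bin top [242. 177.] 85 [607.2  97.2] [46.  27.8] 89.82 cent [607.   99.1 114.5]
   z [105.9 114.7 123.2]
bin top [182. 181.] 85 [599.5 295.9] [29.  46.2] 4.65 cent [599.3 297.  114.8]
   z [106.3 115.  122.5]
bin top [213. 185.] 84 [589.6 197.9] [48.5 26.6] 87.07 cent [589.7 198.7  87.5]
   z [78.3 87.7 95.7]
bin base 1206 [574.  198.2] [363.7 171. ] 88.36 cent [552.  194.3   7.4]
scene table z [-5.30324125 -2.06043652  1.1789998 ]
lane 1878 [ 473.5 -182. ] [334.3 176.7] 77.21 cent [ 483.  -165.3   11.2]
row tops 317 [ 472.6 -315.2] [51.2 61.2] 0.67 cent [ 472.5 -315.7  110.1]
tipped top 540 [ 472.6 -259.4] [167.9  53.1] 89.92 cent [ 475.5 -232.8   39.6]
post top 121 [ 464.8 -194.9] [ 49.4 306.2] 4.89 cent [ 483.2 -221.2   81.9]
jaw top 99 [ 472.4 -202. ] [ 55.9 318.2] 4.46 cent [ 477.  -136.6   50.1]
bin top [355. 196.] 209 [600.3 313.2] [27.9 81.6] 4.94 cent [602.4 304.7 105. ]
   z [ 74.3 109.3 117. ]
bin top [301. 207.] 465 [599.6 165.6] [ 36.4 180.3] 5.07 cent [603.6 158.6  92.9]
   z [ 74.6  86.9 115.8]
bin base 1864 [566.  200.3] [338.5 195.5] 81.97 cent [601.3 197.3   6. ]
```

```bash
cat > m.py <<'E'
from h import *
def comps(m,uv,amin=20):
    mask=np.zeros((384,512),np.uint8); mask[uv[m][:,1],uv[m][:,0]]=1
    k,lab,st,ce=cv2.connectedComponentsWithStats(mask)
    return [m&(lab[uv[:,1],uv[:,0]]==i) for i in range(1,k) if st[i,4]>=amin]
E
python3 - <<'E'
from m import *
for n in("top","scene"):
    P,h,uv=cloud(n,cv2.imread(f"pics/{n}0.png"),np.load(f"pics/{n}0.npy"))
    off=np.array([2.2,1.9,-1.6])*(1 if n=="top" else -1); P=P+off
    print(n); z=P[:,2]
    L=(P[:,0]>390)&(P[:,0]<540)&(P[:,1]<20)&(P[:,1]>-380)
    # lane plate outline: everything non-wood
    m=L&(z<26)&(z>3)&(h[:,1]<70)
    m=max(comps(m,uv),key=lambda q:q.sum())
    Q=P[m]
    r=cv2.minAreaRect(Q[:,:2].astype(np.float32)); print("lane rect",np.round(r[0],1),np.round(r[1],1),r[2])
    # edges per y bin
    ys=np.arange(-330,-20,8); lo=[];hi=[];yy=[]
    for y in ys:
        q=Q[abs(Q[:,1]-y)<4]
        if len(q)>5: lo.append(q[:,0].min());hi.append(q[:,0].max());yy.append(y)
    for e in(lo,hi):
        vx,vy,x0,y0=cv2.fitLine(np.c_[e,yy].astype(np.float32),cv2.DIST_HUBER,0,.01,.01).ravel(); print("edge slope dx/dy",vx/vy,"x at y=-180",x0+vx/vy*(-180-y0))
    print("lane y extent",Q[:,1].min(),Q[:,1].max())
    for t,m in (("post",L&(h[:,2]<60)&(z>74)&(z<90)&(P[:,1]>-80)),("jaw",L&(z>46)&(z<58)&(h[:,1]<70)&(P[:,1]>-150)&(h[:,2]>90)),("tip",L&(z>36)&(z<48)&blue(h)&(P[:,1]>-290))):
        for c in comps(m,uv,12):
            r=cv2.minAreaRect(P[c][:,:2].astype(np.float32)); print(t,c.sum(),P[c].mean(0).round(1),np.round(r[1],1),round(r[2],1))
    B=(P[:,0]>500)&(P[:,0]<680)&(P[:,1]>20)&(P[:,1]<380)
    for c in comps(B&(z>55)&(h[:,1]<60)&(h[:,2]>185),uv):
        Q=P[c]; r=cv2.minAreaRect(Q[:,:2].astype(np.float32)); print("bin top",c.sum(),np.median(Q,0).round(1),r[0],np.round(r[1],1),round(r[2],1))
    m=B&(z<14)&(z>2)&(h[:,1]<70); r=cv2.minAreaRect(P[m][:,:2].astype(np.float32)); print("base",np.round(r[0],1),np.round(r[1],1),round(r[2],1))
E
```

```text
top
lane rect [ 467.7 -193.2] [102.4 340.4] 1.596688151359558
edge slope dx/dy -0.026911272 x at y=-180 418.0201
edge slope dx/dy -0.029454118 x at y=-180 516.2726
lane y extent -364.45887845017705 -22.606599568658076
post 36 [463.4 -53.1  81.9] [17.8 20. ] 1.0
jaw 49 [465.8 -94.   51.3] [11.1 47.5] 87.0
tip 361 [ 471.9 -225.    41.4] [50.8 95. ] 1.8
tip 12 [ 463.4 -287.9   42.6] [34.6  2.9] 3.7
base [571.2 199. ] [131.8 306.9] 2.3
scene
lane rect [ 468.  -194.4] [104.5 340.3] 1.5714037418365479
edge slope dx/dy -0.015980128 x at y=-180 418.40076
edge slope dx/dy -0.024498073 x at y=-180 517.2806
lane y extent -363.4896761844954 -23.14865048942076
post 39 [465.4 -53.   80.3] [17.3 21.1] 84.5
jaw 64 [466.5 -93.7  50.8] [49.2 11.8] 1.7
tip 502 [ 471.7 -225.3   40.7] [55.  95.2] 1.5
tip 19 [ 476.2 -287.2   41. ] [ 2.7 45.7] 88.2
bin top 186 [601.2 302.8 111.5] (598.1441040039062, 311.2699279785156) [27.9 81.6] 4.9
bin top 198 [595.7 196.8  84.2] (594.5413208007812, 169.9167938232422) [ 30.1 109.6] 6.1
bin top 173 [608.9 101.1 113.6] (606.1121215820312, 98.82487487792969) [31.5 48.3] 0.6
base [570.6 197.3] [132.9 305.8] 1.8
```

Both cameras, averaged, agree to about 2 mm:
- **Lane:** origin about (468.1, -203.8), x-axis yaw about -88.45°.
- **Clamp:** about 11 mm.
- **Tipped cell:** foot at lane x of about 71.
- **Bin:** yaw about 2.1°, full-height cell tops at about (609,101,113) and (601.5,299,113).

Now I check reachability of the planned poses.

```bash
cat > g.py <<'E'
import numpy as np
from scipy.spatial.transform import Rotation as Ro
from rig import bot, planner
y=np.radians(-88.45); ex=np.array([np.cos(y),np.sin(y),0]); ey=np.array([-np.sin(y),np.cos(y),0]); ez=np.array([0,0,1.])
O=np.array([468.1,-203.8,0])
b=np.radians(2.1); bx=np.array([np.cos(b),np.sin(b),0]); by=np.array([-np.sin(b),np.cos(b),0])
def lane(p,q,z): return O+p*ex+q*ey+z*ez
def ori(a,w):
    a=a/np.linalg.norm(a); w=w-a*(w@a); w=w/np.linalg.norm(w)
    return Ro.from_matrix(np.c_[np.cross(w,a),w,a]).as_euler("xyz")
def lean(deg,along):  # tool axis pointing down, gripper body leaning toward +along
    t=np.radians(deg); return -(np.sin(t)*along+np.cos(t)*ez)
def pose(grasp,a,w): return grasp+11*a, ori(a,w)   # TCP is 11 mm ahead of the grasp point
E
python3 - <<'E'
from g import *
np.set_printoptions(precision=2,suppress=True)
def t(n,g,a,w):
    for s in(1,-1):
        q=planner.ik(*pose(g,a,s*w)); print(n,s,q if q is None else np.array(q))
for d in(45,35):
    t(f"tip start {d}",lane(-6,3,36),lean(-d,ex)*1,ey)
    t("  up",lane(-6,3,200),lean(-d,ex),ey)
    t(f"  tip end {d-90}",lane(-6,0,87),lean(90-d,ex),ey)
    t("  end up",lane(-6,0,200),lean(90-d,ex),ey)
ca=bx*np.sin(np.radians(25))+ez*np.cos(np.radians(25))
for nm,T in(("R",np.array([609,101,113.])),("L",np.array([601.5,299,113.]))):
  for th in(25,10,0):
    t(f"bin {nm} {th}",T-20*ca,lean(th,bx),by); t("  up",T-20*ca+90*ca,lean(th,bx),by)
for p in(40,-65):
    t(f"place {p}",lane(p,0,92),lean(0,ex),ey); t("  hi",lane(p,0,220),lean(0,ex),ey)
for p in (-151,-50): t(f"clamp {p}",lane(p,0,65),lean(0,ex),ey)
E
```

```text
tip start 45 1 [-0.28 -0.25 -0.81  0.72 -0.74  1.16]
tip start 45 -1 [-0.28 -0.25 -0.81  0.72 -0.74 -1.99]
  up 1 [-0.28 -0.43 -0.64  1.07 -0.74  1.16]
  up -1 [-0.28 -0.43 -0.64  1.07 -0.74 -1.99]
  tip end -45 1 [-0.91  0.54  0.11  1.82  0.43  0.48]
  tip end -45 -1 [-0.91  0.54  0.11  1.82  0.43 -2.66]
  end up 1 [-0.91  0.45  0.21  2.    0.43  0.48]
  end up -1 [-0.91  0.45  0.21  2.    0.43 -2.66]
tip start 35 1 [-0.35 -0.28 -0.77  0.83 -0.56  1.11]
tip start 35 -1 [-0.35 -0.28 -0.77  0.83 -0.56 -2.03]
  up 1 [-0.35 -0.42 -0.57  1.17 -0.56  1.11]
  up -1 [-0.35 -0.42 -0.57  1.17 -0.56 -2.03]
  tip end -55 1 [-0.94  0.72  0.25  1.96  0.48  0.38]
  tip end -55 -1 [-0.94  0.72  0.25  1.96  0.48 -2.77]
  end up 1 None
  end up -1 None
bin R 25 1 [-0.03  0.74  0.53  1.8  -0.03 -0.06]
bin R 25 -1 [-0.03  0.74  0.53  1.8  -0.03  3.08]
  up 1 [-0.03  0.9   0.91  2.02 -0.03 -0.06]
  up -1 [-0.03  0.9   0.91  2.02 -0.03  3.08]
bin R 10 1 [-0.04  0.38  0.12  1.48 -0.01 -0.08]
bin R 10 -1 [-0.04  0.38  0.12  1.48 -0.01  3.06]
  up 1 [-0.04  0.48  0.39  1.66 -0.01 -0.07]
  up -1 [-0.04  0.48
[... 571 characters left out ...]
0.33  0.06  1.31  0.   -2.91]
  up 1 [0.26 0.41 0.32 1.48 0.   0.22]
  up -1 [ 0.26  0.41  0.32  1.48  0.   -2.92]
place 40 1 [-0.73 -0.08 -0.38  1.27  0.    0.82]
place 40 -1 [-0.73 -0.08 -0.38  1.27  0.   -2.32]
  hi 1 [-0.73 -0.12 -0.18  1.51  0.    0.82]
  hi -1 [-0.73 -0.12 -0.18  1.51  0.   -2.32]
place -65 1 [-0.56 -0.22 -0.5   1.29  0.    0.98]
place -65 -1 [-0.56 -0.22 -0.5   1.29  0.   -2.16]
  hi 1 [-0.56 -0.25 -0.3   1.52  0.    0.98]
  hi -1 [-0.56 -0.25 -0.3   1.52  0.   -2.16]
clamp -151 1 [-0.39 -0.26 -0.59  1.24  0.    1.15]
clamp -151 -1 [-0.39 -0.26 -0.59  1.24  0.   -1.99]
clamp -50 1 [-0.59 -0.18 -0.52  1.23  0.    0.96]
clamp -50 -1 [-0.59 -0.18 -0.52  1.23  0.   -2.18]
```

```bash
cat > s1.py <<'E'
from g import *
st=lambda m:print(m,round(bot.state()["t"],1),bot.state()["eef_pos"].round(1),bot.state()["force"].round(1),round(bot.state()["finger_gap"],1),round(bot.state()["grip_force"],1))
print("tip",bot.tip_extent)
a=lean(-45,ex)
bot.gripper_to(72,80); print("tip@72",bot.tip_extent)
bot.goto(*pose(lane(1,3,200),a,ey)); st("above")
bot.move_l(pose(lane(1,3,60),a,ey)[0],feed=150); st("near")
print(bot.move_l(pose(lane(1,3,39.5),a,ey)[0],feed=40,force_limit=6)); st("down")
bot.gripper_to(44,80); st("grip")
bot.move_l(pose(lane(1,3,60),a,ey)[0],feed=60)
bot.move_l(pose(lane(1,3,200),a,ey)[0],feed=200); st("up")
E
python3 s1.py
python3 - <<'E'
from h import *
p,_=viewer.read_camera("scene"); q,_=viewer.read_camera("top")
cv2.imwrite("pics/s1.png",np.hstack([cv2.resize(p[120:260,70:270],(400,280)),cv2.resize(q[140:280,230:430],(400,280))]))
E
```

```text
tip 8.0
tip@72 8.0
above 3.2 [ 471.7 -212.1  192.4] [0.3 0.1 0.1] 72.2 0.0
near 4.3 [ 472.  -212.7   53.3] [ 0.8 -0.1 -0.5] 72.3 0.0
False
down 5.0 [ 471.3 -212.5   31.6] [-0.3 -0.1 -0.1] 72.3 0.0
grip 5.3 [ 471.7 -212.6   32.3] [-1.   1.5  4.2] 48.3 83.2
up 6.7 [ 470.6 -212.2  190.3] [-1.1  0.  -4.3] 48.5 82.7
```

View pics/s1.png

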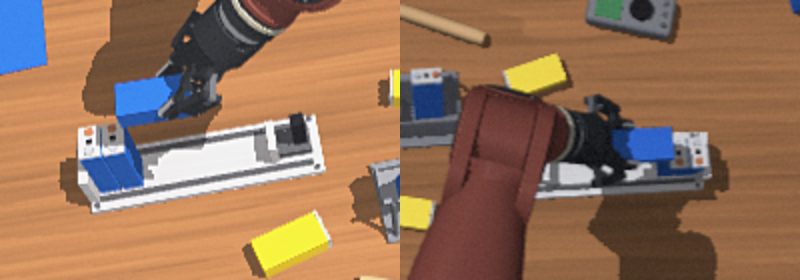

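The cell is gripped and held level, with its foot towards the stop (left image, about (150,100)). Next I turn it upright and set it down.

```bash
cat > s2.py <<'E'
from g import *
st=lambda m:print(m,round(bot.state()["t"],1),bot.state()["eef_pos"].round(1),bot.state()["force"].round(1),round(bot.state()["finger_gap"],1),round(bot.state()["grip_force"],1))
P=-7.5; a=lean(45,ex)
bot.goto(*pose(lane(-4,1,215),lean(0,ex),ey)); st("mid")
bot.goto(*pose(lane(P,0,190),a,ey)); st("turned")
bot.move_l(pose(lane(P,0,90),a,ey)[0],feed=120); bot.pause(.2); st("low")
print(bot.move_l(pose(lane(P,0,78),a,ey)[0],feed=20,force_limit=7)); st("touch")
E
python3 s2.py
python3 - <<'E'
from h import *
p,_=viewer.read_camera("scene"); q,_=viewer.read_camera("top")
cv2.imwrite("pics/s2.png",np.hstack([cv2.resize(p[120:260,70:270],(400,280)),cv2.resize(q[140:280,230:430],(400,280))]))
E
```

```text
mid 7.5 [ 468.4 -200.1  202.7] [-0.2 -0.  -5. ] 48.6 83.3
turned 8.3 [ 467.8 -187.6  182.1] [-0.1 -0.2 -3.8] 48.4 83.3
low 9.5 [ 467.9 -188.8   82.8] [-0.4 -0.3 -3.3] 48.5 83.3
True
touch 10.0 [ 467.6 -188.5   73.6] [-1.  -0.9  4.9] 48.5 84.1
```

View pics/s2.png

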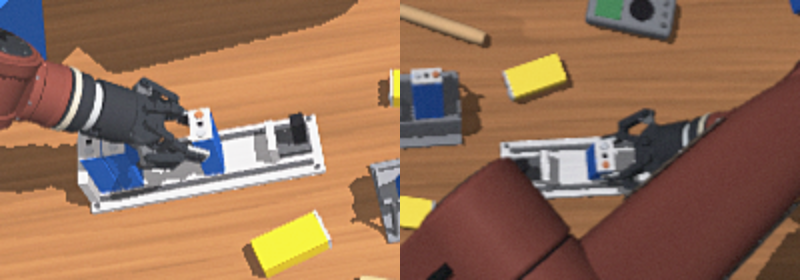

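The cell stands upright in the lane between the rails, terminals up (left image, (200,120)). Next I release it, measure, and grasp the right-hand bin cell.

```bash
cat > s3.py <<'E'
from g import *
import sys
st=lambda m:print(m,round(bot.state()["t"],1),bot.state()["eef_pos"].round(1),bot.state()["force"].round(1),round(bot.state()["finger_gap"],1),round(bot.state()["grip_force"],1))
TH=16; s,c=np.sin(np.radians(25)),np.cos(np.radians(25)); ca=bx*s+ez*c; front=-bx*c+ez*s
a=lean(TH,bx)
def pick(T):
    G=T-20*ca+4*front
    up=G+45*ca; hi=up+80*ez
    for q in (G+70*ez+15*front,G,up,hi): print(planner.ik(*pose(q,a,by)) is not None,end=" ")
    bot.goto(*pose(hi,a,by)); st("hi")
    bot.move_l(pose(up,a,by)[0],feed=200)
    print(bot.move_l(pose(G,a,by)[0],feed=60,force_limit=8)); st("at")
    bot.gripper_to(44,80); st("grip")
    bot.move_l(pose(up,a,by)[0],feed=100); st("out")
    bot.move_l(pose(hi,a,by)[0],feed=200); st("hi")
E
python3 - <<'E'
from s3 import *
bot.gripper_to(72,80); bot.move_l(pose(lane(-7.5,0,190),lean(45,ex),ey)[0],feed=200); st("rel")
bot.goto(*pose(lane(-60,0,230),lean(0,ex),ey)); st("mid")
pick(np.array([609,101,113.]))
from m import *
p,d=viewer.read_camera("scene"); q,d2=viewer.read_camera("top")
cv2.imwrite("pics/s3.png",np.hstack([cv2.resize(p[120:270,90:390],(400,200)),cv2.resize(q[120:270,150:400],(400,200))]))
E
```

```text
rel 11.2 [ 467.5 -188.4  181.2] [-0.8  0.2 -0.4] 72.4 0.0
mid 12.1 [ 466.  -143.7  217.7] [-0.2 -0.2 -0.5] 71.9 0.0
True True True True hi 13.2 [613.   99.7 206.2] [-0.7  0.2  0.4] 72.1 0.0
False
at 14.7 [594.2 100.4  86.4] [-0.6 -0.9  0.6] 72.2 0.0
grip 15.0 [594.4 100.3  86.7] [ 0.3 -1.5  5.8] 49.2 83.1
out 15.6 [612.6 101.2 125.8] [-0.2  0.1 -3.4] 48.8 83.0
hi 16.1 [612.8 101.2 205.5] [ 0.1 -0.2 -4.4] 48.7 83.0
```

View pics/s3.png

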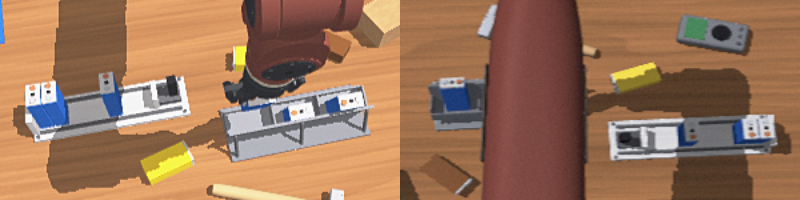

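The right bin cell is lifted clear, the short one and the left one are still in place, and the tipped cell stands (left image, (108,90)). Now I place this one between it and row_2, then pick the left one.

```bash
cat >> s3.py <<'E'
def place(p):
    al=lean(TH-25,ex); x=p-4
    bot.goto(*pose(lane(x,0,232),al,ey)); st("over")
    bot.move_l(pose(lane(x,0,99),al,ey)[0],feed=130); bot.pause(.2); st("low")
    print(bot.move_l(pose(lane(x,0,87),al,ey)[0],feed=20,force_limit=7)); st("touch")
    bot.gripper_to(72,80); bot.move_l(pose(lane(x,0,225),al,ey)[0],feed=200); st("rel")
E
python3 - <<'E'
from s3 import *
place(40)
pick(np.array([601.5,299,113.]))
from m import *
p,d=viewer.read_camera("scene"); q,d2=viewer.read_camera("top")
cv2.imwrite("pics/s4.png",np.hstack([cv2.resize(p[120:270,90:390],(400,200)),cv2.resize(q[120:270,150:400],(400,200))]))
E
```

```text
over 17.6 [ 469.5 -241.   221.1] [-0.2 -1.  -2.3] 48.7 83.1
low 19.0 [ 469.5 -241.8   88.9] [ 0.8  0.  -3. ] 48.9 83.1
True
touch 19.4 [ 469.3 -241.8   82.7] [-0.4 -0.3  4.5] 48.6 83.9
rel 20.6 [ 468.7 -241.2  212.8] [-0.9 -0.5 -0.1] 71.9 0.0
True True True True hi 22.6 [606.  298.  207.2] [ 0.6 -0.6  0.5] 72.1 0.0
False
at 24.0 [586.8 298.5  86.6] [-0.1  0.5  0.7] 71.7 0.0
grip 24.3 [586.9 298.3  86.7] [-0.1 -1.1  5.1] 48.7 83.1
out 24.9 [605.1 299.2 125.7] [-0.5 -0.6 -3.3] 48.7 83.0
hi 25.5 [605.4 299.2 205.4] [ 0.5 -0.  -4.8] 48.9 83.0
```

View pics/s4.png

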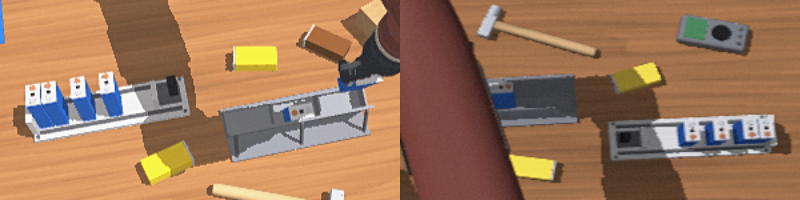

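Four cells stand in the lane and the last full-height cell is held. The short cell is still in the middle compartment. Now I place the last one and measure.

```bash
cat > v.py <<'E'
from m import *
from g import lane,O,ex,ey
def look(name):
    ims=[]
    for n in("scene","top"):
        p,d=viewer.read_camera(n); P,h,uv=cloud(n,p,d)
        P=P+np.array([2.2,1.9,-1.6])*(1 if n=="top" else -1); Q=(P-O)[:,:2]@np.c_[ex[:2],ey[:2]]; z=P[:,2]
        I=(abs(Q[:,1])<45)&(abs(Q[:,0])<190)
        for t,m in(("tops",I&(z>106)&(z<118)&~blue(h)),("post",I&(z>74)&(z<90)&(h[:,2]<60)&(Q[:,0]<0))):
            for c in comps(m,uv,12): print(n,t,c.sum(),"centre",Q[c].mean(0).round(1),"x",np.percentile(Q[c][:,0],[1,99]).round(1),"y",np.percentile(Q[c][:,1],[2,98]).round(1))
        ims.append(cv2.resize(p[120:270,90:390] if n=="scene" else p[120:270,150:400],(400,200)))
    cv2.imwrite(f"pics/{name}.png",np.hstack(ims))
E
python3 - <<'E'
from s3 import *
place(-68)
bot.goto(*pose(lane(-151,0,220),lean(0,ex),ey)); st("post hi")
from v import look; look("s5")
E
```

```text
over 27.3 [ 466.6 -133.2  221.4] [ 0.2  0.7 -3.5] 48.8 83.1
low 28.6 [ 466.6 -133.8   88.9] [ 0.4  1.  -2.5] 49.2 83.1
True
touch 29.0 [ 466.4 -133.7   82.9] [-0.9  0.5  5.3] 49.0 84.0
rel 30.2 [ 465.8 -133.3  212.8] [ 0.1 -0.9 -1.2] 72.0 0.0
post hi 30.6 [463.5 -52.5 207.5] [ 0.6 -0.2  0.7] 72.2 0.0
scene tops 164 centre [-70.2   0.1] x [-84.4 -55.9] y [-24.9  23.4]
scene tops 170 centre [-20.3   0.9] x [-34.5  -5.7] y [-23.6  24.2]
scene tops 169 centre [38.3  0.4] x [24.2 52.9] y [-24.3  23.5]
scene tops 349 centre [113.8  -0.5] x [ 84.3 143.5] y [-24.6  22.8]
scene post 31 centre [-151.     1.9] x [-159.9 -142.5] y [-7.6  9.2]
top tops 129 centre [38.7  0.3] x [24.8 53.6] y [-23.1  24. ]
top tops 269 centre [114.5  -0.4] x [ 83.4 144.3] y [-24.   23.6]
top tops 123 centre [-19.    0.5] x [-34.5  -5.1] y [-22.9  25.9]
```

View pics/s5.png

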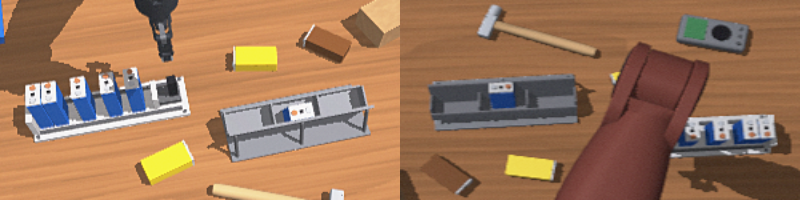

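All cells are at the planned spots, within 1 mm of the centre line (lane x = -70, -20, 38.5, and the pair at 114), and the post is at -151. Now I grip the post and slide the clamp.

Run:
```python
from s3 import *
a=lean(0,ex)
bot.gripper_to(60,80)
bot.move_l(pose(lane(-151,.5,90),a,ey)[0],ori(a,ey),feed=200)
print(bot.move_l(pose(lane(-151,.5,66),a,ey)[0],feed=60,force_limit=8)); st("at")
bot.gripper_to(12,80); st("grip")
bot.move_l(pose(lane(-62,.5,66),a,ey)[0],feed=30); st("near")
print(bot.move_l(pose(lane(-40,.5,66),a,ey)[0],feed=12,force_limit=25)); st("tight")
e=bot.state()["eef_pos"]; print("clamp value",(e-O)@ex+162)
```

```text
False
at 32.3 [464.3 -52.7  54.7] [-0.4  0.4  0.2] 60.1 0.0
grip 32.8 [462.5 -52.9  55.4] [-16.3   0.5  13.9] 19.2 80.2
near 35.9 [ 464.9 -140.6   55.5] [-14.8   7.7  14.6] 19.3 80.4
True
tight 37.1 [ 465.1 -152.2   55.5] [-1.3  2.3  5. ] 19.0 79.0
clamp value 110.30161457426618
```

Run:
```python
from s3 import *
bot.pause(.3); st("hold")
bot.gripper_to(60); e=bot.state()["eef_pos"]
bot.move_l(e+[0,0,150],feed=200)
q=bot.state()["qpos"].copy(); q[0]=0.9; bot.goto_joints(q); st("away")
from v import look; look("s6")
```

```text
hold 37.4 [ 465.1 -152.2   55.5] [-0.5  1.8  5.8] 18.9 79.0
away 41.1 [190.4 449.7 203.2] [ 0.1 -0.4 -0.4] 59.6 0.0
scene tops 861 centre [70.5 -0. ] x [ -3.4 142.9] y [-25.3  23.2]
scene post 43 centre [-52.    0.9] x [-61.1 -43.1] y [-10.  10.]
top tops 649 centre [70.   0.4] x [ -3.7 143.5] y [-23.3  24.2]
top post 33 centre [-53.2  -1. ] x [-61.4 -42.7] y [-9.6  7.1]
```

View pics/s6.png

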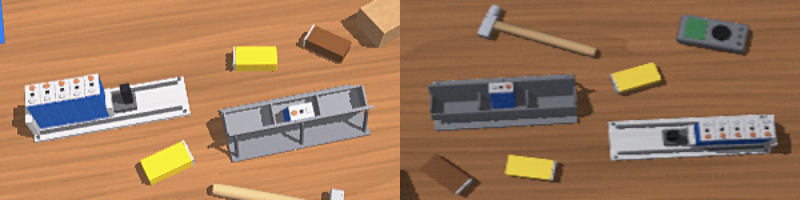

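Five cells are packed as one block, lane x of about -4 to 144. The grip's side preload muddied the force signal that stopped the slide. So I give one confirming push with closed fingertips behind the post, which gives a clean force reading.

Run:
```python
from s3 import *
a=lean(0,ex)
bot.goto(*pose(lane(-85,0,220),a,ey)); bot.gripper_to(0,40)
bot.move_l(pose(lane(-85,0,72),a,ey)[0],ori(a,ey),feed=180); bot.pause(.2); st("behind")
r=bot.move_l(pose(lane(-60,0,72),a,ey)[0],feed=12,force_limit=24); s=bot.state(); print(r); st("push"); print("lane x",(s["eef_pos"]-O)@ex)
bot.move_l(pose(lane(-85,0,72),a,ey)[0],feed=60); bot.move_l(pose(lane(-85,0,220),a,ey)[0],feed=200)
q=bot.state()["qpos"].copy(); q[0]=0.9; bot.goto_joints(q); st("away")
from v import look; look("s7")
```

```text
behind 45.2 [ 466.5 -119.2   62.1] [ 0.5 -0.3 -0.3] 0.1 0.0
True
push 46.5 [ 465.8 -130.7   60.7] [-0.3  0.  -1.4] -0.0 0.0
lane x -73.1065865698822
away 50.0 [184.9 443.2 207.7] [-0.5 -0.2  0.3] -0.1 0.0
scene tops 868 centre [70.5  0.1] x [ -3.4 143.1] y [-24.9  23.6]
scene post 44 centre [-51.7   1.8] x [-61.3 -42.4] y [-9.9 10.3]
top tops 669 centre [69.6  0.1] x [ -3.  143.7] y [-24.1  24.5]
top post 33 centre [-52.5  -0.8] x [-61.7 -41.5] y [-9.8  7. ]
```

```bash
python3 -c "
from rig import finish_job; print(finish_job())"
```

```text
the job is handed in; nothing more can be done
None
```

The job is handed in at about 50 s: all five full-height cells stand terminals-up and packed against the end stop (a confirming 24 N push did not visibly move the clamp), the short cell is still in its bin, and the meter, hammer and carton were not touched.

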